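# Locate a block in the fence jig

## Robot

A 6-joint arm with a two-finger parallel gripper is mounted at the origin on the work surface; the furniture and walls round the work are solid. World frame = base frame: x ahead of the robot, y to its left, z up, the work surface at z = 0. Lengths are in mm, angles in rad, forces in N, time in s.
With the tool pointing down it reaches from about 350 to 725 mm from the base axis. Payload 6 kg.
Tool frame: the origin (TCP) lies between the finger pads; the fingertips stand bot.tip_extent ahead of it and the grasp point (between the pads) lies 11 mm behind it (bot.tip_extent is the distance from the TCP to the fingertips, in mm); z points along the fingers, y is the line along which they close (so a half turn about z gives the same grasp; the last joint's range is limited). The gripper opens to 85 mm and grips with 20 to 120 N. Pads are 22 mm wide; open, the fingers measure 114 mm over their backs; the gripper's body (76 mm by 85 mm) begins 54 mm behind the grasp point. The pads swing forward as they close: fully open they stand 13 mm farther back than shut.
Start: joints at [0.334, 0.04, 0.085, 0, -1.615, -0.334], TCP at [599.979, 0.019, 239.261] pointing down, gripper open.
Joint ranges: [-2.56, 2.56], [-1.29, 2.01], [-1.08, 1.49], [-3.29, 1.98], [-2.81, -0.18], [-2.99, 2.99]. Speed limits (rad/s): [2.57, 2.57, 3.01, 3.14, 3.14, 3.14].

## Interface

Orientations are given as a unit quaternion [w, x, y, z].
In Python, from rig import bot, cams gives the robot as it stands. The module is installed in compiled form; this text tells all that it offers.
- The arm moves only by the tool drive_tool, never from a script. Its argument "rows" is a list of rows, each an object with "linear": the shift along the tool's x, y, z in cm, a list of three; "roll": the turn about the tool's z in rad. A call has 1 to 10 rows; each row is the pose to reach, as a shift and turn from the pose commanded when the call began, along the tool's axes at that moment; what a row does not reach only later rows make up. A row lasts 1/8 s, in which the tool goes at most 62.5 mm and 10.7 degrees, less where a joint would pass 70% of its speed; a pose out of reach is approached as far as the arm can. A call with a gripper value outside its range is refused whole. "hand" is the finger opening in cm, from 0 to 8.54, set as the call begins (left out, the last holds). The fingers move at their own pace and stop on an object; "squeeze" is the grip in N (left out, the last holds). Time passes only in rows, so rows that repeat a pose let the fingers close. It gives the time, the measured TCP pose, the force, the opening and the grip force at its end, in the units of the state.
- bot.observe(): the state, without advancing time (a new reading comes with each control period).
- cams.get_image(name): name is "scene" or "side" or "wrist"; returns a dict with "pixels" (420x560x3 uint8, red, green, blue), "range_z" (420x560 float32, mm along the optical axis (not along the pixel's ray), 0 where there is no reading), "fx", "fy", "cx", "cy" (pixels), "world_to_cam" (4x4, takes a point from world to camera coordinates); the wrist camera has in their place "mount" (4x4, takes a point from camera to tool coordinates, whose origin is the TCP and whose axes are the flange's). Camera axes: x right, y down, z forward; pixel columns grow to the right and rows downward; lengths in mm; the calibration is good to about 2 mm. A picture is of the moment at which its call begins: read the wrist's pose just before it.
- bot.finish_job(): hands the job in; it is judged then, once.
The state is a dict: "clock": time; "joint_positions": joint angles; "joint_vel": joint speeds; "effort": joint torques, N m; "position": TCP position; "orientation": TCP orientation; "ft_force": force on the tool from outside, world axes, zero at the start; "wrist_torque": the same for the moment, N m; "width": opening from 0.0 (shut) to 1.0 (fully open); "grasp_force": force on a finger pad.
Only numpy, scipy, OpenCV 4.12 (cv2) and the standard library are available. Lean on these libraries where they do the work, as an engineer would, in place of code of your own. Each camera call takes 0.05 s, during which the arm holds its last target. There are 200 camera calls.

## Task

Using the fingers only to push, push the plain beech block that lies in front of the aluminium fence until its long side lies flat against the fence. Then push the sliding shoe along the fence towards the wooden end stop until the block sits snugly between shoe and stop with no gap at either end, still flat on the fence. Do not lift or carry the block, leave everything else where it is, and take the hand away when you are done.

Things in the scene. Friction and masses are not known exactly. Their poses are not given: they have to be found in the camera images.
- jig: fixed aluminium fence 290 mm long, 20 thick, 32 high, with a wooden end stop (28 mm along the fence, 30 high, 50 out from it) across its left end. Origin: inner corner of fence face and stop face, at worktop level. +x points through the fence, away from the working side (face at x = 0); y along it: stop face at y = 0 facing -y, fence from y = +30 to -260 mm; z up. Workpiece belongs at x < 0, y < 0
- shoe (a joint): travel (m, 0 to 0.16) of the dark steel shoe that slides along the fence, growing towards the stop; clear gap between stop face and shoe face = 0.215 m minus this value. Friction about 2 N; it stays where left. The shoe is 36 mm long; its foot hangs in front of the fence 2 to 42 mm out from the face, 4 to 45 mm above the worktop; black knob on top, over the fence, to 56 mm
- shoe_face (a point): centre of the shoe's flat face that looks at the stop, 22 mm out from the fence face, 25 mm above the worktop; axes as the jig's
- shoe_back (a point): centre of the shoe's flat face turned away from the stop (where it is pushed towards the stop), 22 mm out from the fence face, 25 mm above the worktop; axes as the jig's
- workpiece: loose plain beech block, 30 mm wide (x) x 85 mm long (y) x 30 mm high, about 50 g (varies), lying in front of the fence between stop and shoe, 28 mm or more off the fence face and askew by up to 0.3 rad. Origin: centre of its underside; z up
- bolt: upright bright hex bolt standing on its head, 18x21 mm, 47 mm tall, just left of the jig. Bystander. Origin: centre of its underside
- bearing: steel ball bearing lying flat, 39 mm across, 12 mm high, in front and to the left of the stop. Bystander. Origin: centre of its underside
- dark_block: dark hardwood block, 34x60x24 mm, loose, in front and to the right of the fence; not the workpiece. Bystander. Origin: centre of its underside
- offcut: pale batten offcut, 26x90x12 mm, near the robot on the left. Bystander. Origin: centre of its underside
- tape_roll: coil of brown edge tape lying flat, 116 mm across, 22 mm high, near the robot on the left. Bystander. Origin: centre of its underside
- parts_box: flat blue tin with lid, 73x103x32 mm, to the right of the jig. Bystander. Origin: centre of its underside
- tub: pale open tub of granules, 100 mm across, 92 mm tall, at the far right. Bystander. Origin: centre of its underside
Not all that is in view belongs to the job. What is shaped like the workpiece but white is not meant.

How it is judged (in metres and radians):
On the way, in this order (a step that is already met when the one before it is completed fails the run):
1. the block's long side lies flat against the fence, between stop and shoe (x of workpiece in the frame of jig above -0.0185 m and angle between the y axis of workpiece and the y axis of jig, either way round below 0.04 rad and z of workpiece in the frame of jig below 0.004 m and angle between workpiece's own z axis and vertical below 0.06 rad and y of workpiece in the frame of jig between -0.19 and 0 m), for 0.2 s.
2. the shoe is closed up: block snug between stop and shoe, flat on the fence (all of step 1 and y of workpiece in the frame of jig above -0.046 m and value of joint shoe above 0.126 m), for 0.2 s.
At the end, for the whole second after the job is handed in: The beech block lies flat on the worktop with its long side against the fence (within 3.5 mm and 0.04 rad), one end against the stop (within 3.5 mm), the shoe closed up to it (gap between stop and shoe under 89 mm for the 85 mm block), at rest (all of step 2 and linear speed of workpiece below 0.01 m/s); the robot touches nothing.
It fails at once if the beech block is lifted or tipped (height (world z) of workpiece above 0.012 m or angle between workpiece's own z axis and vertical above 0.4 rad).
It fails at once if another thing on the worktop is disturbed (moved over 20 mm, or the bolt knocked over) (distance of any of bolt, bearing, dark_block, offcut, tape_roll, parts_box, tub from where it was at the start of the episode above 0.02 m or angle between bolt's own z axis and vertical above 0.5 rad).
It also fails if it takes over 42 s, if anything falls off the work surface, if the arm or the gripper's body presses on something with over 40 N, if the wrist force passes 120 N, or if a joint passes its speed limit or range.

## Working session

There is one attempt and no reset: what is moved stays moved. The work goes in short steps, Python scripts to look and compute and a tool call to move; the robot and the scene stay as the last step left them, time stands still between calls to the robot, and variables do not carry over. Pictures are saved under pics/ and viewed, at most 10 in all, crops included, and the job is handed in when it is done.

Besides the shell and the picture viewer there is one more tool, called as name([rows], argument=value, ...), one row to a line, values as JSON. drive_tool: Moves the arm, as the interface text tells. Its arguments: {"type":"object","properties":{"rows":{"type":"array","items":{"type":"object","properties":{"linear":{"type":"array","items":{"type":"number"}},"roll":{"type":"number"}}}},"hand":{"type":"number"},"squeeze":{"type":"number"}},"required":["rows"]}

```bash
mkdir -p pics; cat > h.py <<'E'
import numpy as np,cv2
from rig import bot,cams
def snap(n,f):
    im=cams.get_image(n); cv2.imwrite('pics/'+f,im['pixels'][:,:,::-1]); np.save('pics/'+n+'_z.npy',im['range_z'])
    T=im['world_to_cam'] if 'world_to_cam' in im else im['mount']
    np.savez('pics/'+n+'_c.npz',K=[im['fx'],im['fy'],im['cx'],im['cy']],T=T,px=im['pixels']); return im
def ray(n,uv,h=None):
    c=np.load('pics/'+n+'_c.npz');fx,fy,cx,cy=c['K'];M=np.linalg.inv(c['T']);u,v=uv
    d=np.array([(u-cx)/fx,(v-cy)/fy,1.])
    if h is None:
        z=np.load('pics/'+n+'_z.npy')[int(round(v)),int(round(u))]; return M[:3,:3]@(d*z)+M[:3,3]
    D=M[:3,:3]@d; return M[:3,3]+D*(h-M[2,3])/D[2]
E
python3 - <<'E'
from h import *
snap('scene','scene1.png');snap('side','side1.png')
o=bot.observe();print(o['clock'],o['orientation'],o['position'],bot.tip_extent,o['ft_force'])
E
```

```text
0.1 [-6.11327310e-04 -7.07102315e-01  7.07110786e-01  5.27939374e-04] [5.99719637e+02 7.79229374e-02 2.38360289e+02] 8.0 [ 0.08997335  0.01550226 -0.46916178]
```

View pics/scene1.png

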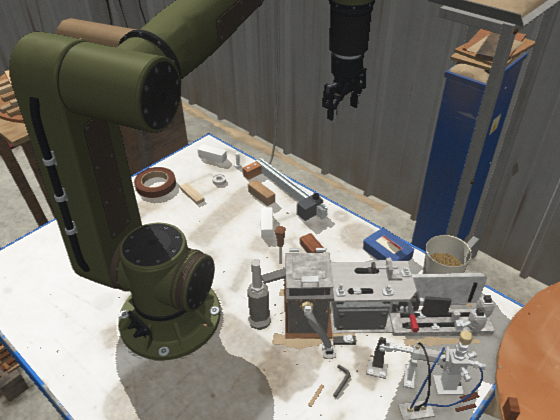

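View pics/side1.png

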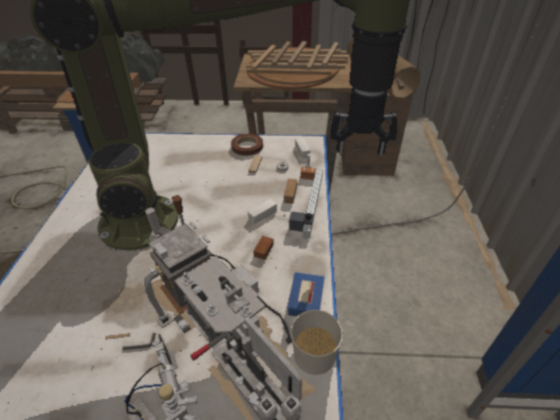

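Scene candidates for the workpiece are the plain brown block at (262,191), the white block at (266,220), the dark block at (312,243), the end stop at (252,170) and the offcut at (192,192). By description it is (262,191), between the stop and the shoe (312,205). Next I'll check it in a close crop.

```bash
python3 - <<'E'
from h import *
im=cv2.imread('pics/scene1.png')[140:260,190:350]; cv2.imwrite('pics/crop1.png',cv2.resize(im,None,fx=5,fy=5,interpolation=cv2.INTER_CUBIC))
w=snap('wrist','wrist1.png');print(w['mount'].round(3),w['fx'],w['cx'])
for p in [(262,191),(266,220),(312,243),(252,170),(312,205)]: print(p,ray('scene',p).round(0))
E
```

```text
[[ 0.00000e+00 -9.46000e-01 -3.23000e-01  8.31230e+01]
 [ 1.00000e+00 -0.00000e+00  1.00000e-03  6.00000e-01]
 [-1.00000e-03 -3.23000e-01  9.46000e-01 -1.34307e+02]
 [ 0.00000e+00  0.00000e+00  0.00000e+00  1.00000e+00]] 333.9649392902177 279.12420434295785
(262, 191) [422. 124.  27.]
(266, 220) [345.  35.  28.]
(312, 243) [ 365. -102.   21.]
(252, 170) [473. 214.  25.]
(312, 205) [454. -27.  43.]
```

View pics/crop1.png

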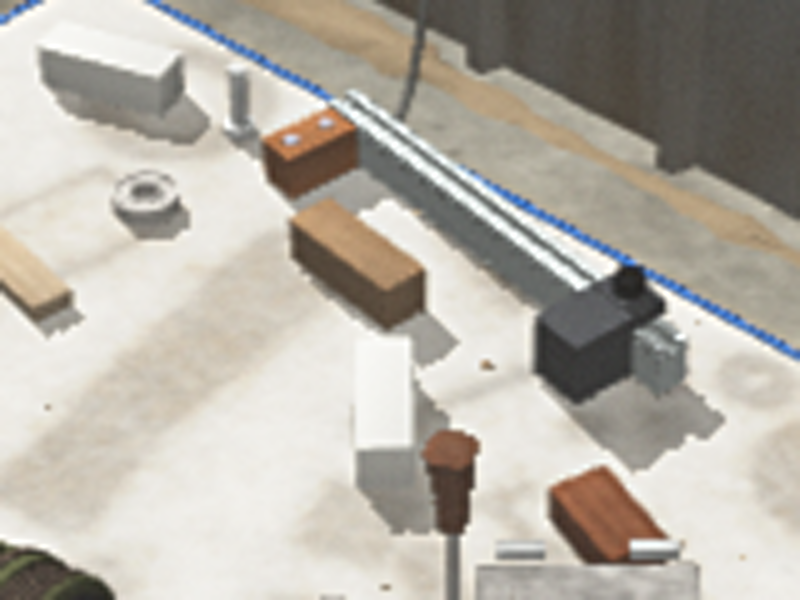

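View pics/wrist1.png

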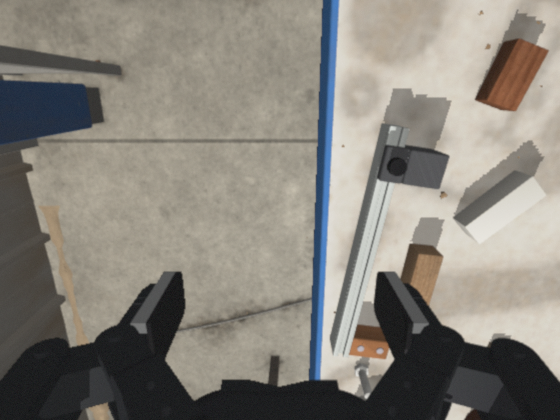

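The crop confirms it: the plain beech block has top corners near crop (292,215), (328,200), (424,272) and (388,287), and it lies between the stop and the dark shoe. The white blocks and the dark red block are other things. In the wrist view the block is at (422,272), the fence runs (395,130)-(342,350), the shoe is at (415,165) and the stop at (370,342). Next I'll measure with the depth clouds.

```bash
cat >> h.py <<'E'
def cloud(n,pose=None):
    c=np.load('pics/'+n+'_c.npz');fx,fy,cx,cy=c['K'];z=np.load('pics/'+n+'_z.npy')
    v,u=np.nonzero(z>0);d=z[v,u];P=np.c_[(u-cx)/fx*d,(v-cy)/fy*d,d]
    if pose is None: M=np.linalg.inv(c['T'])
    else:
        from scipy.spatial.transform import Rotation as R
        W=np.eye(4);q=pose['orientation'];W[:3,:3]=R.from_quat([*q[1:],q[0]]).as_matrix();W[:3,3]=pose['position'];M=W@c['T']
    return P@M[:3,:3].T+M[:3,3],c['px'][v,u].astype(int)
def rects(P,lo,hi,minpts=25):
    m=(P[:,2]>lo)&(P[:,2]<hi)&(P[:,0]>300)&(P[:,0]<520)&(abs(P[:,1])<300);Q=P[m]
    g=np.zeros((240,620),np.uint8);i=((Q[:,0]-290)).astype(int);j=(Q[:,1]+305).astype(int);g[i,j]=1
    n,l=cv2.connectedComponents(cv2.dilate(g,np.ones((7,7))));L=l[i,j]
    for k in range(1,n):
        q=Q[L==k]
        if len(q)>minpts:
            b=cv2.boxPoints(cv2.minAreaRect(q[:,:2].astype(np.float32)));e=[np.linalg.norm(b[1]-b[0]),np.linalg.norm(b[2]-b[1])]
            print(len(q),'z',q[:,2].mean().round(1),'c',b.mean(0).round(1),'size',np.round(e,1),'corners',b.round(0).tolist())
E
python3 - <<'E'
from h import *
o=bot.observe()
for n,p in (('scene',None),('wrist',o),('side',None)):
    P,c=cloud(n,p);print(n,'table z',np.median(P[(abs(P[:,2])<8)&(P[:,0]>300)&(P[:,0]<480)&(abs(P[:,1])<250),2]))
    rects(P,24,37); print('--shoe');rects(P,40,60)
E
```

```text
scene table z -1.705060591479878
269 z 28.2 c [350.8  38.8] size [29.  91.6] corners [[308.0, 17.0], [328.0, -3.0], [394.0, 60.0], [374.0, 81.0]]
27 z 25.2 c [359.6 -87.5] size [26.7 46.1] corners [[333.0, -83.0], [343.0, -108.0], [386.0, -92.0], [377.0, -67.0]]
230 z 27.9 c [426.8 133.8] size [32.6 87.3] corners [[405.0, 93.0], [437.0, 88.0], [448.0, 175.0], [416.0, 179.0]]
124 z 30.0 c [456.7 -26.4] size [77.3 30.4] corners [[416.0, -18.0], [480.0, -61.0], [497.0, -35.0], [433.0, 8.0]]
926 z 30.0 c [ 477.6 -248. ] size [ 77.1 103.6] corners [[434.0, -295.0], [510.0, -304.0], [522.0, -201.0], [445.0, -192.0]]
477 z 28.6 c [496.5 131.2] size [229.1  66.2] corners [[451.0, 241.0], [477.0, 14.0], [542.0, 21.0], [517.0, 249.0]]
--shoe
229 z 44.6 c [460.6 -12.9] size [67.3 40. ] corners [[425.0, -29.0], [492.0, -36.0], [496.0, 3.0], [429.0, 11.0]]
wrist table z -0.03836961068040523
2243 z 29.6 c [351.5  39.6] size [32.3 84.9] corners [[310.0, 22.0], [332.0, -1.0], [393.0, 57.0], [371.0, 81.0]]
1029 z 24.6 c [367.  -98.6] size [34.4 59.1] corners [[341.0, -121.0], [374.0, -132.0], [393.0,
[... 898 characters left out ...]
9 132.9] size [30.4 88.2] corners [[409.0, 91.0], [439.0, 87.0], [449.0, 175.0], [419.0, 178.0]]
112 z 30.1 c [461.2 -36.2] size [59.9 30.2] corners [[431.0, -50.0], [490.0, -53.0], [492.0, -23.0], [432.0, -20.0]]
1172 z 32.2 c [ 478.2 -247.3] size [ 73.2 104.9] corners [[435.0, -294.0], [507.0, -304.0], [522.0, -201.0], [449.0, -190.0]]
388 z 30.2 c [486.4 128.9] size [ 60.9 223.3] corners [[453.0, 18.0], [514.0, 17.0], [520.0, 240.0], [459.0, 241.0]]
--shoe
261 z 43.6 c [ 332.1 -217.5] size [67.5 29.9] corners [[298.0, -203.0], [344.0, -252.0], [366.0, -232.0], [320.0, -182.0]]
231 z 46.4 c [463.2 -11.7] size [63.8 37.7] corners [[429.0, -25.0], [491.0, -36.0], [498.0, 2.0], [435.0, 12.0]]
```

```bash
python3 - <<'E'
from h import *
o=bot.observe()
y=np.array([.1104,.9939]);x=np.array([.9939,-.1104]);O=np.array([504.8,207.4])
for n,p in (('wrist',o),('side',None),('scene',None)):
    P,c=cloud(n,p);D=P[:,:2]-O;J=np.c_[D@x,D@y,P[:,2]]
    print(n)
    for a in range(-180,0,30):
        m=(J[:,1]>a)&(J[:,1]<a+30)&(J[:,2]>26)&(J[:,2]<36)&(J[:,0]>-40)&(J[:,0]<45)
        if m.sum()>5: print(a,m.sum(),np.percentile(J[m,0],[0,3,97,100]).round(1),J[m,2].mean().round(1))
    for a in (-45,-35,-25,-15):
        m=(J[:,0]>a)&(J[:,0]<a+10)&(J[:,2]>22)&(J[:,2]<34)&(J[:,1]>-35)&(J[:,1]<60)
        if m.sum()>5: print('stop',a,m.sum(),np.percentile(J[m,1],[0,3,97,100]).round(1))
    m=(J[:,2]>40)&(J[:,2]<49)&(J[:,1]<-150)&(J[:,1]>-280)&(J[:,0]>-65)&(J[:,0]<40)
    print('shoe',m.sum(),np.percentile(J[m,0],[0,2,98,100]).round(1),np.percentile(J[m,1],[0,2,98,100]).round(1))
    m=(J[:,2]>24)&(J[:,2]<34)&(J[:,1]<-20)&(J[:,1]>-150)&(J[:,0]>-110)&(J[:,0]<-40)
    r=cv2.minAreaRect(J[m,:2].astype(np.float32));print('block',r)
E
```

```text
wrist
-180 435 [-5.2 -4.1 15.2 15.7] 30.7
-150 406 [-4.2 -3.2 16.4 17.1] 30.7
-120 363 [-3.  -2.  17.5 18. ] 30.8
-90 361 [-1.5 -1.  18.6 19.3] 30.6
-60 327 [-0.3  0.2 19.6 20.1] 30.7
-30 299 [-7.1  1.4 20.9 21.3] 30.8
stop -45 153 [ 1.1  1.6 27.9 30. ]
stop -35 169 [ 0.8  1.4 27.7 30. ]
stop -25 164 [ 0.2  1.1 27.4 29.2]
stop -15 168 [-0.   0.7 27.4 28. ]
shoe 1991 [-49.2 -47.   14.6  15.9] [-241.2 -240.  -205.2 -203.2]
block ((-73.0210952758789, -109.85511779785156), (96.87500762939453, 47.243045806884766), 73.78580474853516)
side
-180 43 [-4.7 -4.3 14.7 15.5] 31.2
-150 44 [-4.7 -3.3 16.  16.3] 31.0
-120 37 [-2.7 -2.3 16.4 16.9] 31.2
-90 37 [-1.7 -1.1 17.7 18. ] 30.9
-60 35 [-0.4  0.3 18.8 19.7] 30.7
-30 39 [-17.8 -13.3  20.   20.6] 30.7
stop -45 24 [-0.3  0.3 28.6 29.4]
stop -35 22 [ 0.5  1.2 29.1 29.8]
stop -25 21 [-1.5  0.4 24.9 27.9]
stop -15 23 [-1.5 -0.8 25.8 26.4]
shoe 197 [-49.1 -47.4  13.5  15.1] [-242.4 -240.6 -204.9 -202.8]
block ((-70.8958969116211, -96.0486831665039), (118.55924987792969, 47.44069290161133), 76.86861419677734)
scene
-180 50 [-8.5 -7.2 13.9 14.4] 29.6
-150 49 [-6.5 -5.5 13.7 15.8] 29.7
-120 42 [-5.4 -4.5 17.8 18.5] 29.6
-90 43 [-4.7 -4.1 18.5 18.8] 29.3
-60 36 [-3.8 -3.2 18.4 18.5] 30.0
-30 43 [-23.2  -9.2  18.8  19.7] 29.4
stop -45 23 [ 0.1  0.7 31.  31.1]
stop -35 25 [ 0.7  0.9 27.4 28.2]
stop -25 21 [-0.4  0.8 27.8 27.9]
stop -15 24 [-0.5  0.4 28.  29.4]
shoe 197 [-53.3 -50.9   9.3  14. ] [-243.8 -241.1 -205.2 -203.8]
block ((-69.4327163696289, -81.77091979980469), (87.28568267822266, 32.63498306274414), 89.0572280883789)
```

Refined jig: origin ≈ (506.5, 207.7), tilted 0.148 rad, and the block centre is at jig (-65,-85). I'll go above its outer side with the finger line parallel to the fence.

drive_tool([
  {"linear":[-2,3,1.5],"roll":-0.18},
  {"linear":[-4,6,3.5],"roll":-0.36},
  {"linear":[-6,9,5],"roll":-0.54},
  {"linear":[-8,12,7],"roll":-0.72},
  {"linear":[-10,15.5,9],"roll":-0.9},
  {"linear":[-12,18.5,10.5],"roll":-1.08},
  {"linear":[-14,21.7,12],"roll":-1.26},
  {"linear":[-14,21.7,12],"roll":-1.422},
  {"linear":[-14,21.7,12],"roll":-1.422},
  {"linear":[-14,21.7,12],"roll":-1.422},
], hand=4.0)

```text
clock: 1.4
position: [383.2, 139.9, 119.4]
orientation: [0.0, 0.997, -0.076, -0.0]
ft_force: [-0.3, -0.6, 0.0]
width: 0.468
grasp_force: 0.0
```

```bash
python3 - <<'E'
from h import *
o=bot.observe();print(bot.tip_extent)
w=snap('wrist','wrist2.png')
P,c=cloud('wrist',o)
y=np.array([.1475,.9891]);x=np.array([.9891,-.1475]);O=np.array([506.5,207.7])
D=P[:,:2]-O;J=np.c_[D@x,D@y,P[:,2]]
for a in range(-210,-20,30):
    m=(J[:,1]>a)&(J[:,1]<a+30)&(J[:,2]>29.5)&(J[:,2]<36)&(J[:,0]>-30)&(J[:,0]<45)
    if m.sum()>5: print(a,m.sum(),np.percentile(J[m,0],[0,3,97,100]).round(1))
m=(J[:,0]>-45)&(J[:,0]<-5)&(J[:,2]>22)&(J[:,2]<34)&(J[:,1]>-30)&(J[:,1]<60)
if m.sum(): print('stop',m.sum(),np.percentile(J[m,1],[0,3,97,100]).round(1))
m=(J[:,2]>26)&(J[:,2]<33)&(J[:,1]<-20)&(J[:,1]>-150)&(J[:,0]>-100)&(J[:,0]<-30)
print('block',cv2.minAreaRect(J[m,:2].astype(np.float32)))
m=(J[:,2]>50)&(J[:,2]<135)&(abs(P[:,0]-383)<60)&(abs(P[:,1]-140)<70);Q=J[m]
print('fingers',m.sum(),[ (h,Q[(Q[:,2]>h)&(Q[:,2]<h+10)][:,:2].min(0).round(0),Q[(Q[:,2]>h)&(Q[:,2]<h+10)][:,:2].max(0).round(0)) for h in range(90,135,10) if ((Q[:,2]>h)&(Q[:,2]<h+10)).any()],Q[:,2].min() if m.any() else 0)
E
```

```text
8.0
-210 1510 [-29.6 -24.9  19.7  20.3]
-180 1319 [ 0.   0.3 19.5 20.4]
-150 1287 [ 0.   0.3 19.5 20. ]
-120 1272 [-0.   0.4 19.7 20.1]
-90 1338 [-0.2  0.4 19.8 20.2]
-60 1306 [-0.1  0.2 19.5 20.3]
-30 1293 [-12.9   0.3  19.5  20. ]
stop 3175 [-0.3  0.3 26.5 28.1]
block ((-65.1478042602539, -83.45927429199219), (30.24867820739746, 85.41072082519531), 2.0273776054382324)
fingers 1791 [(110, array([-124., -117.]), array([-101.,  -54.])), (120, array([-124., -119.]), array([-101.,  -52.])), (130, array([-124., -119.]), array([-100.,  -52.]))] 112.2133600535862
```

View pics/wrist2.png

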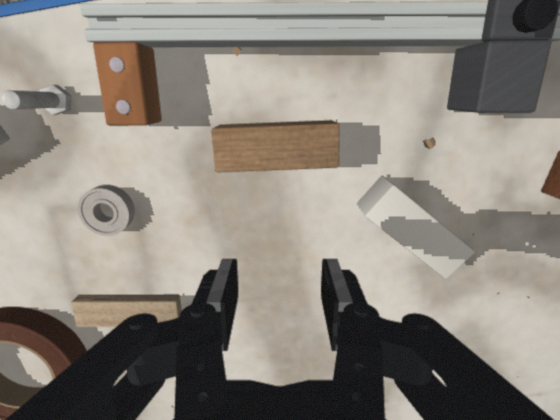

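The picture shows the block at (277,147), the fence face along v≈42, the stop at (128,82), and both fingers (228,300) and (335,300) clear and parallel to it. The jig fit is within 0.5 mm. I'll descend and push.

drive_tool([
  {"linear":[0,0,3.5]},
  {"linear":[0,0,7]},
  {"linear":[0,0,9.9]},
  {"linear":[0,0,9.9]},
  {"linear":[0.8,0,9.9]},
  {"linear":[1.6,0,9.9]},
  {"linear":[2.2,0,9.9]},
  {"linear":[2.8,0,9.9]},
  {"linear":[3.4,0,9.9]},
  {"linear":[4.0,0,9.9]},
])

```text
validation failed for argument at $.ro...
```

drive_tool([
  {"linear":[0.6,0,0]},
  {"linear":[1.2,0,0]},
  {"linear":[1.8,0,0]},
  {"linear":[2.4,0,0]},
  {"linear":[2.7,0,0]},
  {"linear":[3.0,0,0]},
  {"linear":[3.2,0,0]},
  {"linear":[3.2,0,0]},
])

```text
validation failed for argument at $.ro...
```

Roll is required in every row.

drive_tool([
  {"linear":[0,0,3.5],"roll":0},
  {"linear":[0,0,7],"roll":0},
  {"linear":[0,0,9.9],"roll":0},
  {"linear":[0,0,9.9],"roll":0},
  {"linear":[0.8,0,9.9],"roll":0},
  {"linear":[1.6,0,9.9],"roll":0},
  {"linear":[2.2,0,9.9],"roll":0},
  {"linear":[2.8,0,9.9],"roll":0},
  {"linear":[3.4,0,9.9],"roll":0},
  {"linear":[4.0,0,9.9],"roll":0},
])

```text
clock: 2.7
position: [422.9, 134.0, 20.3]
orientation: [0.0, 0.997, -0.074, -0.0]
ft_force: [-0.3, -0.2, 0.9]
width: 0.466
grasp_force: 0.3
```

drive_tool([
  {"linear":[0.6,0,0],"roll":0},
  {"linear":[1.2,0,0],"roll":0},
  {"linear":[1.8,0,0],"roll":0},
  {"linear":[2.4,0,0],"roll":0},
  {"linear":[2.7,0,0],"roll":0},
  {"linear":[3.0,0,0],"roll":0},
  {"linear":[3.2,0,0],"roll":0},
  {"linear":[3.2,0,0],"roll":0},
])

```text
clock: 3.7
position: [454.2, 129.3, 20.2]
orientation: [0.0, 0.997, -0.074, -0.0]
ft_force: [1.0, -0.4, 0.5]
width: 0.471
grasp_force: 0.0
```

drive_tool([
  {"linear":[0.1,0,0],"roll":0},
  {"linear":[0.2,0,0],"roll":0},
  {"linear":[0.3,0,0],"roll":0},
  {"linear":[0.3,0,0],"roll":0},
])

```text
clock: 4.2
position: [454.4, 129.2, 20.2]
orientation: [0.0, 0.997, -0.074, -0.003]
ft_force: [-18.0, 4.3, 12.2]
width: 0.47
grasp_force: 9.6
```

```bash
cat >> h.py <<'E'
def look(f):
    o=bot.observe();snap('wrist',f);P,c=cloud('wrist',o)
    y=np.array([.1475,.9891]);x=np.array([.9891,-.1475]);O=np.array([506.5,207.7])
    D=P[:,:2]-O;J=np.c_[D@x,D@y,P[:,2]];T=o['position'][:2]-O
    print('tcp jig',(T@x).round(1),(T@y).round(1),'F',o['ft_force'],o['clock'])
    m=(J[:,2]>26)&(J[:,2]<31.2)&(J[:,1]<-1.5)&(J[:,1]>-150)&(J[:,0]>-60)&(J[:,0]<-1)
    print('block',cv2.minAreaRect(J[m,:2].astype(np.float32)))
    m=(J[:,2]>41)&(J[:,2]<48)&(J[:,1]<-50)&(J[:,1]>-280)&(J[:,0]>-44)&(J[:,0]<-3)
    if m.any(): print('shoe y',np.percentile(J[m,1],[0,2,98,100]).round(1))
E
python3 -c "
from h import *
look('wrist3.png')"
```

```text
tcp jig -39.9 -85.3 F [-17.99781978   4.32119625  12.20942129] 4.2
block ((-26.25023078918457, -84.2302474975586), (85.41620635986328, 50.48843765258789), 89.99141693115234)
shoe y [-119.3 -118.2  -52.7  -51.6]
```

View pics/wrist3.png

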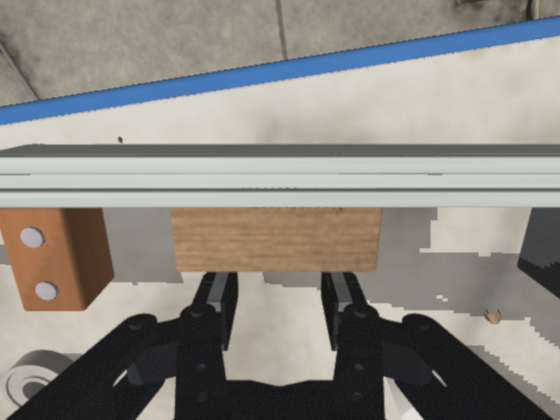

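The block is flat on the fence (tilt ~0°, 18 N reaction; fence edge at v≈207, block from (175,210) to (378,268)). Next I'll back off, lift, and go behind the shoe with the fingers shut.

drive_tool([
  {"linear":[-1.0,0,0],"roll":0},
  {"linear":[-2.5,0,0],"roll":0},
  {"linear":[-2.5,0,-4],"roll":0},
  {"linear":[-2.5,0,-8],"roll":0},
  {"linear":[-2,3,-9],"roll":0},
  {"linear":[0,8,-9],"roll":0},
  {"linear":[1.5,13,-9],"roll":0},
  {"linear":[1.5,18.5,-9],"roll":0},
  {"linear":[1.5,18.5,-9],"roll":0},
  {"linear":[1.5,18.5,-9],"roll":0},
], hand=0)

```text
clock: 5.5
position: [444.6, -56.3, 110.3]
orientation: [-0.0, 0.997, -0.075, 0.0]
ft_force: [0.1, 0.2, -0.4]
width: -0.002
grasp_force: 0.0
```

```bash
python3 -c "
from h import *
look('wrist4.png');print(bot.observe()['width'],bot.tip_extent)
P,c=cloud('wrist',bot.observe());T=bot.observe()['position'];m=(P[:,2]>60)&(P[:,2]<T[2]+30);Q=P[m]-T
print([(h,Q[(Q[:,2]>h)&(Q[:,2]<=h+6)].min(0).round(0),Q[(Q[:,2]>h)&(Q[:,2]<=h+6)].max(0).round(0)) for h in range(-24,30,6) if ((Q[:,2]>h)&(Q[:,2]<=h+6)).any()])"
```

```text
tcp jig -22.3 -270.2 F [ 0.13979492  0.21256087 -0.44950326] 5.5
block ((-15.18228530883789, -101.7638168334961), (52.048683166503906, 28.347240447998047), 89.95956420898438)
shoe y [-241.2 -240.7 -206.2 -205.1]
0.00041432295566341343 8.0
[(-6, array([  4., -13.,  -4.]), array([12., 10., -0.])), (0, array([  4., -15.,   0.]), array([11., 12.,  6.])), (6, array([  4., -15.,   6.]), array([12., 12., 12.])), (12, array([  4., -15.,  12.]), array([12., 12., 18.])), (18, array([  4., -15.,  18.]), array([12., 12., 24.])), (24, array([-12., -15.,  24.]), array([12., 12., 30.]))]
```

View pics/wrist4.png

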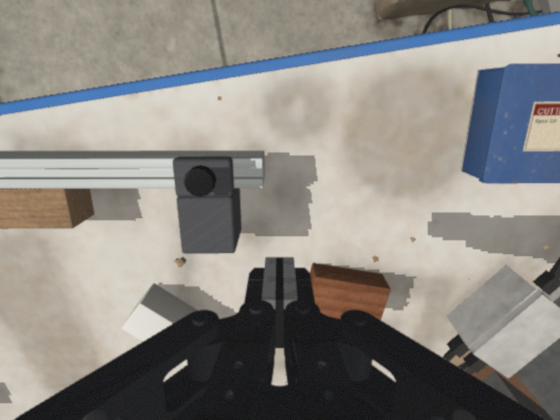

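The picture shows the shoe at (210,205), its back edge at u≈240, the dark block at (345,290) and the shut fingers at (280,290). They will come down behind the shoe, clear of the dark block.

drive_tool([
  {"linear":[0,0,4],"roll":0},
  {"linear":[0,0,8.2],"roll":0},
  {"linear":[0,0,8.2],"roll":0},
  {"linear":[0,-0.7,8.2],"roll":0},
  {"linear":[0,-1.4,8.2],"roll":0},
  {"linear":[0,-2.0,8.2],"roll":0},
  {"linear":[0,-2.7,8.2],"roll":0},
  {"linear":[0,-3.4,8.2],"roll":0},
  {"linear":[0,-4.2,8.2],"roll":0},
  {"linear":[0,-5.0,8.2],"roll":0},
])

```text
clock: 6.8
position: [452.0, -6.4, 28.3]
orientation: [0.0, 0.997, -0.074, -0.0]
ft_force: [1.1, -2.9, 1.4]
width: -0.002
grasp_force: 1.1
```

drive_tool([
  {"linear":[0,-0.8,0],"roll":0},
  {"linear":[0,-1.6,0],"roll":0},
  {"linear":[0,-2.4,0],"roll":0},
  {"linear":[0,-3.2,0],"roll":0},
  {"linear":[0,-3.8,0],"roll":0},
  {"linear":[0,-4.2,0],"roll":0},
  {"linear":[0,-4.6,0],"roll":0},
  {"linear":[0,-5.0,0],"roll":0},
  {"linear":[0,-5.4,0],"roll":0},
  {"linear":[0,-5.8,0],"roll":0},
])

```text
clock: 8.05
position: [460.5, 50.7, 28.2]
orientation: [0.0, 0.997, -0.074, -0.0]
ft_force: [-0.7, -2.4, 1.8]
width: -0.004
grasp_force: 1.2
```

drive_tool([
  {"linear":[0,-0.4,0],"roll":0},
  {"linear":[0,-0.8,0],"roll":0},
  {"linear":[0,-1.2,0],"roll":0},
  {"linear":[0,-1.6,0],"roll":0},
  {"linear":[0,-2.0,0],"roll":0},
  {"linear":[0,-2.4,0],"roll":0},
  {"linear":[0,-2.4,0],"roll":0},
])

```text
clock: 8.93
position: [464.1, 74.8, 28.1]
orientation: [-0.0, 0.997, -0.074, -0.0]
ft_force: [0.2, -0.2, 0.2]
width: -0.005
grasp_force: 0.0
```

```bash
python3 -c "
from h import *
look('wrist5.png')"
```

```text
tcp jig -22.3 -137.7 F [ 0.21989462 -0.22526732  0.21736989] 8.925
block ((-15.23892879486084, -78.9458999633789), (28.782934188842773, 141.73443603515625), 0.175262913107872)
shoe y [-151.4 -146.7  -89.4  -88.2]
```

View pics/wrist5.png

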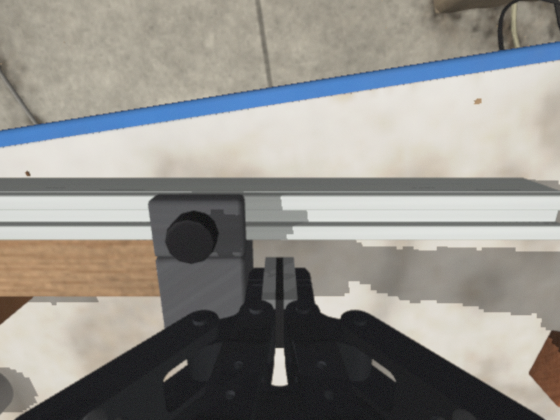

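The shoe face is at -88 mm and the block (70,268) is flat against the fence. About 3 mm is left, so I'll creep until the force rises.

drive_tool([
  {"linear":[0,-0.1,0],"roll":0},
  {"linear":[0,-0.2,0],"roll":0},
  {"linear":[0,-0.3,0],"roll":0},
  {"linear":[0,-0.4,0],"roll":0},
  {"linear":[0,-0.5,0],"roll":0},
  {"linear":[0,-0.5,0],"roll":0},
])

```text
clock: 9.72
position: [464.6, 78.5, 28.1]
orientation: [0.001, 0.997, -0.074, -0.0]
ft_force: [-0.8, -4.7, -0.5]
width: -0.001
grasp_force: 2.5
```

drive_tool([
  {"linear":[0,-0.1,0],"roll":0},
  {"linear":[0,-0.2,0],"roll":0},
  {"linear":[0,-0.2,0],"roll":0},
])

```text
clock: 10.1
position: [464.5, 78.7, 28.1]
orientation: [0.003, 0.997, -0.075, -0.001]
ft_force: [-1.0, -12.4, 1.5]
width: 0.002
grasp_force: 6.1
```

Solid contact at 12 N. I'll back off, lift clear and check.

drive_tool([
  {"linear":[0,1.0,0],"roll":0},
  {"linear":[0,2.5,0],"roll":0},
  {"linear":[0,2.5,-5],"roll":0},
  {"linear":[0,2.5,-10],"roll":0},
  {"linear":[-4,0,-14],"roll":0},
  {"linear":[-8,-4,-16],"roll":0},
  {"linear":[-8,-6,-16],"roll":0},
  {"linear":[-8,-6,-16],"roll":0},
  {"linear":[-8,-6,-16],"roll":0},
])

```text
clock: 11.22
position: [395.1, 151.6, 187.5]
orientation: [0.001, 0.997, -0.075, -0.001]
ft_force: [-0.6, -0.3, -0.5]
width: -0.002
grasp_force: 0.0
```

```bash
python3 -c "
from h import *
look('wrist6.png')"
```

```text
tcp jig -101.9 -71.9 F [-0.55071059 -0.25143465 -0.46588377] 11.225
block ((-16.942127227783203, -43.12847137451172), (83.08026885986328, 31.2065372467041), 89.94242858886719)
shoe y [-120.8 -119.6  -85.1  -84.5]
```

View pics/wrist6.png

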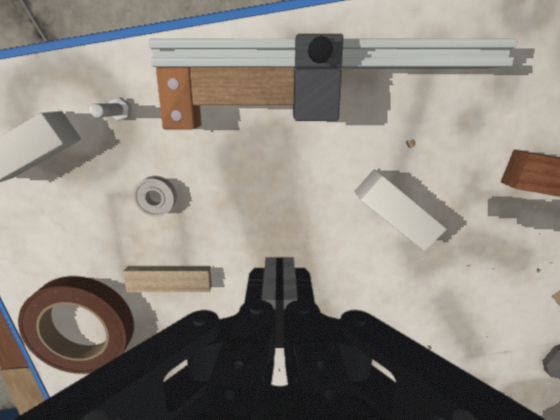

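The block sits between the stop (178,97) and the shoe (318,78), and the bystanders are where they were. I'll check its distance from the fence more closely before handing in.

```bash
python3 -c "
from h import *
o=bot.observe()
y=np.array([.1475,.9891]);x=np.array([.9891,-.1475]);O=np.array([506.5,207.7])
P,c=cloud('wrist',o);D=P[:,:2]-O;J=np.c_[D@x,D@y,P[:,2]]
for a in range(-80,0,16):
    m=(J[:,1]>a)&(J[:,1]<a+16)&(J[:,0]>-45)&(J[:,0]<30)&(J[:,2]>24)
    Q=J[m]; b=Q[Q[:,0]<-3]; f=Q[Q[:,0]>3]
    print(a,'block x',np.percentile(b[:,0],[0,3,50]).round(1),'z',np.median(b[:,2]).round(1),'fence back',np.percentile(f[:,0],[97,100]).round(1),'minz in seam',Q[(Q[:,0]>-6)&(Q[:,0]<2)][:,2].min().round(1))
im=cv2.imread('pics/wrist6.png')[25:135,150:350];cv2.imwrite('pics/crop6.png',cv2.resize(im,None,fx=4,fy=4,interpolation=cv2.INTER_CUBIC))"
```

```text
-80 block x [-29.3 -28.5 -15.9] z 29.7 fence back [19.5 19.7] minz in seam 26.9
-64 block x [-29.3 -28.8 -16.6] z 29.7 fence back [19.6 19.7] minz in seam 27.2
-48 block x [-29.3 -28.5 -15.8] z 29.6 fence back [19.5 19.8] minz in seam 26.8
-32 block x [-29.3 -28.4 -15.8] z 29.6 fence back [19.6 19.9] minz in seam 26.9
-16 block x [-41.4 -29.2 -15.8] z 29.7 fence back [19.6 19.8] minz in seam 27.3
```

View pics/crop6.png

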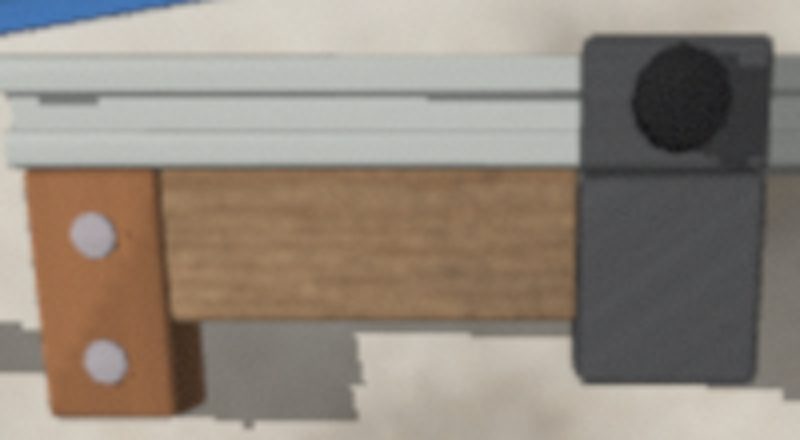

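The outer side is at -29.3 mm all along, so the block is flat on the fence. The crop shows no gap at the stop (165,240), the shoe (578,250) or the fence (v≈168). Handing in.

```bash
python3 -c "
from rig import bot
print(bot.finish_job())"
```

```text
the job is handed in; nothing more can be done
None
```

The beech block is flat on the fence and snug between stop and shoe, with no gap visible at either end; the hand is clear and the job is handed in at about 11 s, though the hand-in returned no verdict.

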